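# Hold a sample carrier home in a corner jig under a dispensing needle

## Robot

A 6-joint arm with a two-finger parallel gripper is mounted at the origin on a cart in front of the work surface, level with it; the furniture and walls round the work are solid. World frame = base frame: x ahead of the robot, y to its left, z up, the work surface at z = 0. Lengths are in m, angles in degrees, forces in N, time in s.
With the tool pointing down it reaches from about 0.375 to 0.975 m from the base axis. Payload 3.8 kg.
Tool frame: the origin (TCP) lies at the very end of the fingers, on their centre line; the grasp point (between the pads) lies 19 mm behind it; z points along the fingers, y is the direction in which the jaws open and shut (so a half turn about z gives the same grasp; the last joint's range is limited). The gripper opens to 85 mm and grips with 20 to 120 N. Pads are 22 mm wide; open, the fingers measure 114 mm over their backs; the gripper's body (76 mm by 85 mm) begins 54 mm behind the grasp point. The pads swing forward as they close: fully open they stand 13 mm farther back than shut.
Start: joints at [67.672, 15.12, 91.902, -0, 72.978, -2.114], TCP at [0.233, 0.633, 0.231] pointing down, gripper open.
Joint ranges: [-150.88, 150.88], [-54.13, 125.18], [17.81, 147.31], [-75.09, 255.09], [0, 152.58], [-146.25, 146.25]. Speed limits (degrees/s): [147.25, 147.25, 180, 180, 180, 180].

## Interface

Orientations are given as [roll, pitch, yaw] about the fixed x, y, z axes, in that order (R = Rz(yaw) Ry(pitch) Rx(roll)).
In Python, from bench import env, eyes gives the robot as it stands. The module is installed in compiled form; this text tells all that it offers.
- The arm moves only by the tool jog_arm, never from a script. Its argument "increments" is a list that holds one entry, the list of rows, each a list of 5 numbers: the shift along the world's x, y, z in m, then the turn about the world's z in degrees, then the finger opening in m, from 0 to 0.0854. A call has 1 to 8 rows; each row is the pose to reach, as a shift and turn from the pose commanded when the call began; what a row does not reach only later rows make up. A row lasts 1/12 s, in which the tool goes at most 41.7 mm and 7.16 degrees, less where a joint would pass 70% of its speed; a pose out of reach is approached as far as the arm can. A call with a gripper value outside its range is refused whole. The fingers move at their own pace and stop on an object; "squeeze" is the grip in N (left out, the last holds). Time passes only in rows, so rows that repeat a pose let the fingers close. It gives the time, the measured TCP pose, the force and the opening at its end, in the units of the state.
- env.get_state(): the state, without advancing time (a new reading comes with each control period).
- eyes.capture(name): name is "scene" or "top" or "wrist"; returns the picture (480x640x3 uint8, blue, green, red); there is no depth.
- eyes.calibration(name): a dict with "mtx" (3x3 intrinsics, pixels), "distortion" ([k1, k2, p1, p2, k3] as OpenCV has them; the pictures are not rectified), "T" (4x4, takes a point from camera to world coordinates). Camera axes: x right, y up, looking along -z (the intrinsics and any distortion apply to the point x, -y, -z); pixel columns grow to the right and rows downward; lengths in m; the calibration is good to about 2 mm. A picture is of the moment at which its call begins: read the wrist's pose just before it. calibration takes no time and is no camera call; for the wrist camera it gives the pose at the moment of the call.
- env.close_job(): hands the job in, once; it reports no verdict.
The state is a dict: "time": time; "qpos": joint angles; "joint_velocities": joint speeds; "joint_efforts": joint torques, N m; "eef_pos": TCP position; "orientation": TCP orientation; "ft_force": force on the tool from outside, world axes, zero at the start; "ft_torque": the same for the moment, N m; "grip_width": finger opening in m.
Only numpy, scipy, OpenCV 4.12 (cv2) and the standard library are available. Lean on these libraries where they do the work, as an engineer would, in place of code of your own. Each camera call takes 0.05 s, during which the arm holds its last target.

## Task

Bring the metal sample carrier into the corner jig, the end with the ringed well foremost, so that the well comes right under the fixed needle, and press it flush against the back stop and the side stop at once. Finish while still holding it there with the gripper, flat on the worktop and pushing firmly on both stops; never let anything bump the needle, and leave the other things on the worktop where they are.

Things in the scene. Friction and masses are not known exactly. Their poses are not given: they have to be found in the camera images.
- pipette_stand_top (a point): top of the tall white stand with hanging pipettes, fixed, about 320 mm high and 170 x 170 mm at its foot, centred below this point, left of the jig; an obstacle that the arm must go round or over
- jig: corner jig fixed to the worktop; its yaw varies by some 15 degrees. Origin on the worktop at the inside corner of the two stop faces; x to the back stop, y to the side stop, z up. The home carrier fills x -150..0, y -60..0 mm. Behind the back stop, at (55, -30) mm, a 133 mm tall post carries a level arm (x -38..68, y -41..-19, z 105..125 mm) from which the needle hangs
- back_stop: steel bar of the jig, 20 x 80 x 18 mm, fixed; same origin and axes as the jig; its flat face lies at x = 0, from y = -60 to +20 mm, 18 mm high, polished and slippery (friction about 0.2)
- side_stop: steel bar of the jig, 130 x 20 x 18 mm, fixed; same origin and axes as the jig; its flat face lies at y = 0, from x = -130 to 0 mm, 18 mm high, polished and slippery (friction about 0.2)
- needle: thin fixed upright needle with a thicker hub (16 mm across) above, under the jig's arm; origin at its lower tip, axes as the jig's
- needle_tip (a point): lower tip of the needle, 32 mm above the worktop, that is 8 mm above the top of the carrier's slab; at (-20, -30) mm in the jig's frame
- carrier: loose sample carrier, 0.25 to 0.5 kg: aluminium slab 150 (x) x 60 (y) x 24 (z) mm with an upright black grip near its rear. Origin at the centre of the underside; x to the front end (with the well), z up. It starts right of the jig, within 30 degrees of x ahead. Home, its origin is at (-75, -30, 0) mm in the jig's frame, axes parallel
- carrier_grip (a point): centre of the carrier's black grip, 40 (x) x 16 (y) x 42 (z) mm, whose flat sides face along the carrier's y and whose top is 66 mm above the worktop; at (-50, 0, 45) mm in the carrier's frame, axes as the carrier's
- carrier_well (a point): centre of the ringed well (18 mm across, flat) on top of the carrier's slab; at (55, 0, 24) mm in the carrier's frame
- tape_lab: bystander: roll of tan tape lying flat, 100 mm across, 25 mm high, at the back right; origin at the centre of its underside; to be left alone
- glass_bottle: bystander: clear round bottle, 86 mm across, 170 mm tall, at the back right; origin at the centre of its underside; to be left alone
- timer: bystander: small white standing timer, 32 x 66 x 62 mm, left of the jig; origin at the centre of its underside; to be left alone
Things that resemble listed ones, but are neither listed nor needed, are in the scene too. Leave any orange look-alike of the carrier alone.

How it is judged:
By the outcome, as a careful person would: the job done as asked, in the order asked, and still so for the second after the job is handed in, while the arm keeps its last pose, push and grip.
It also fails if it takes over 48 s, if anything falls off the work surface, if the arm or the gripper's body presses on something with over 40 N, if the wrist force passes 120 N, or if a joint passes its speed limit or range.

## Working session

There is one attempt and no reset: what is moved stays moved. The work goes in short steps, Python scripts to look and compute and a tool call to move; the robot and the scene stay as the last step left them, time stands still between calls to the robot, and variables do not carry over. Pictures are saved under pics/ and viewed, and the job is handed in when it is done.

Besides the shell and the picture viewer there is one more tool, called after "Call:" by a JSON object that holds its "method" and its "body". jog_arm: Moves the arm, as the interface text tells. Its arguments: {"type":"object","properties":{"increments":{"type":"array","items":{"type":"array","items":{"type":"array","items":{"type":"number"}}}},"squeeze":{"type":"number"}},"required":["increments"]}

```bash
mkdir -p pics; python3 - <<'E'
from bench import env, eyes
import cv2, numpy as np
s=env.get_state(); print(s['time'],s['eef_pos'],s['orientation'],s['grip_width'],s['ft_force'])
for n in ['scene','top','wrist']:
    c=eyes.calibration(n); im=eyes.capture(n); cv2.imwrite(f'pics/{n}0.png',im)
    print(n,np.round(c['mtx'],1).tolist(),np.round(c['distortion'],4),np.round(c['T'],3).tolist())
E
```

```text
0.0 [0.23293197 0.63274871 0.22993408] [-1.79869891e+02 -4.89778398e-03  1.59788009e+02] 0.08540612767789472 [-0.59523956  1.18301719  1.05272527]
scene [[483.4, 0.0, 320.3], [0.0, 483.4, 236.7], [0.0, 0.0, 1.0]] [-0.0149  0.      0.      0.      0.    ] [[0.486, 0.686, -0.542, -0.066], [-0.874, 0.392, -0.287, -0.464], [0.016, 0.613, 0.79, 1.135], [0.0, 0.0, 0.0, 1.0]]
top [[579.2, 0.0, 319.8], [0.0, 579.2, 235.1], [0.0, 0.0, 1.0]] [-0.098  0.     0.     0.     0.   ] [[-0.009, 0.983, -0.183, 0.302], [-1.0, -0.014, -0.022, -0.142], [-0.024, 0.183, 0.983, 1.697], [0.0, 0.0, 0.0, 1.0]]
wrist [[415.5, 0.0, 322.6], [0.0, 415.5, 241.6], [0.0, 0.0, 1.0]] [0.0128 0.     0.     0.     0.    ] [[0.345, -0.907, -0.24, 0.171], [0.939, 0.333, 0.092, 0.655], [-0.003, -0.257, 0.966, 0.372], [0.0, 0.0, 0.0, 1.0]]
```

View pics/scene0.png

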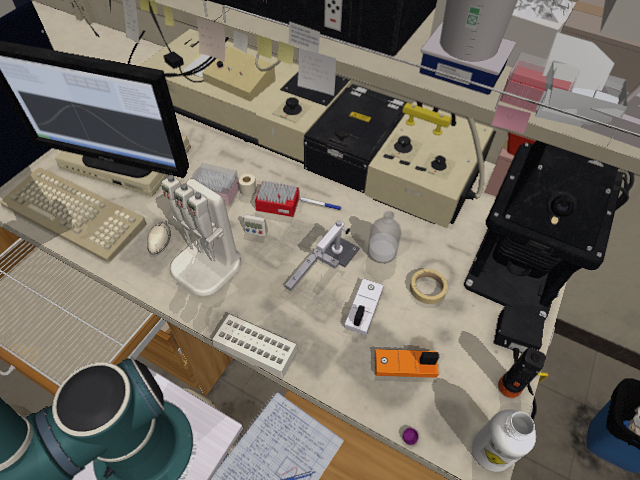

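View pics/top0.png

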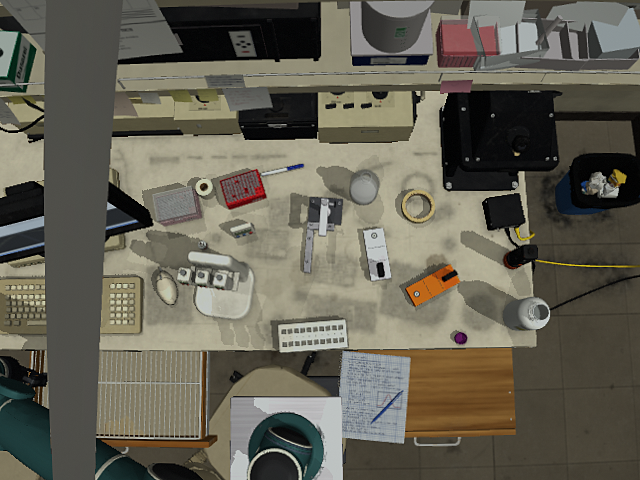

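View pics/wrist0.png

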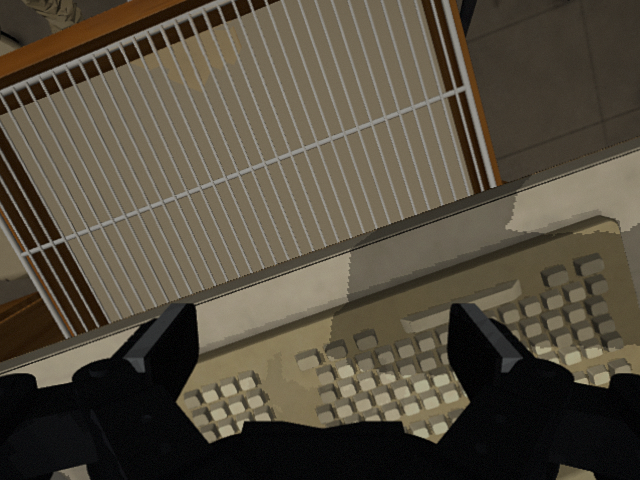

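The metal carrier is the silver-white block at scene (364,305) / top (375,253), with a ringed well at its far end and a black grip near the rear. The orange block at scene (407,362) / top (432,286) is the look-alike. The jig is at top (322,225) and the stand at top (218,285). Next I'll enlarge the top view to confirm this.

```bash
cat > h.py <<'E'
import cv2, numpy as np
from bench import env, eyes
def ray(c,uv):
    p=cv2.undistortPointsIter(np.array([[uv]],float),c['mtx'],np.array(c['distortion'],float),None,None,(3,50,1e-9))[0,0]
    T=np.array(c['T']); return T[:3,3], T[:3,:3]@np.array([p[0],-p[1],-1.0])
def onz(c,uv,z):
    o,d=ray(c,uv); return o+d*(z-o[2])/d[2]
def proj(c,P):
    T=np.array(c['T']); q=T[:3,:3].T@(np.array(P,float)-T[:3,3]); q=np.array([q[0],-q[1],-q[2]])
    return cv2.projectPoints(q.reshape(1,1,3),np.zeros(3),np.zeros(3),np.array(c['mtx']),np.array(c['distortion'],float))[0][0,0]
def two(c1,u1,c2,u2):
    o1,d1=ray(c1,u1);o2,d2=ray(c2,u2)
    A=np.stack([d1,-d2],1); t=np.linalg.lstsq(A,o2-o1,rcond=None)[0]
    a=o1+d1*t[0];b=o2+d2*t[1]; return (a+b)/2,np.linalg.norm(a-b)
E
python3 - <<'E'
import cv2
t=cv2.imread('pics/top0.png'); s=cv2.imread('pics/scene0.png')
cv2.imwrite('pics/tc.png',cv2.resize(t[180:300,280:420],None,fx=5,fy=5,interpolation=cv2.INTER_CUBIC))
cv2.imwrite('pics/sc.png',cv2.resize(s[205:345,265:405],None,fx=4.2,fy=4.2,interpolation=cv2.INTER_CUBIC))
E
```

```text
(no output)
```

View pics/tc.png

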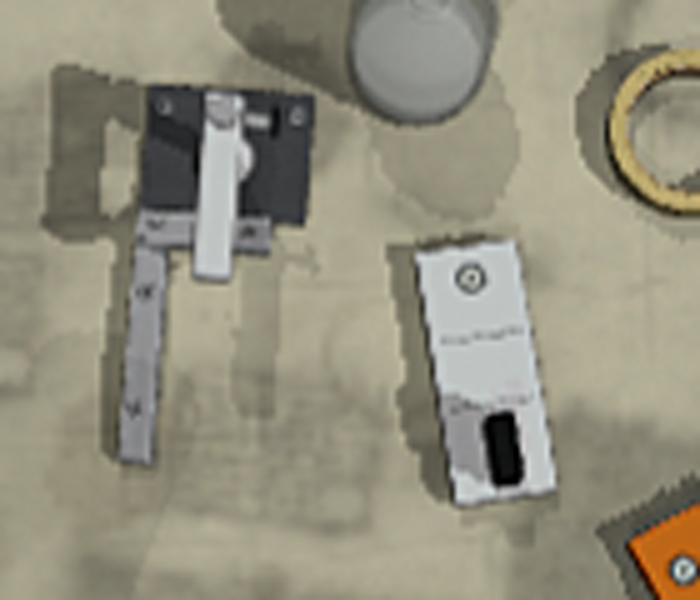

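View pics/sc.png

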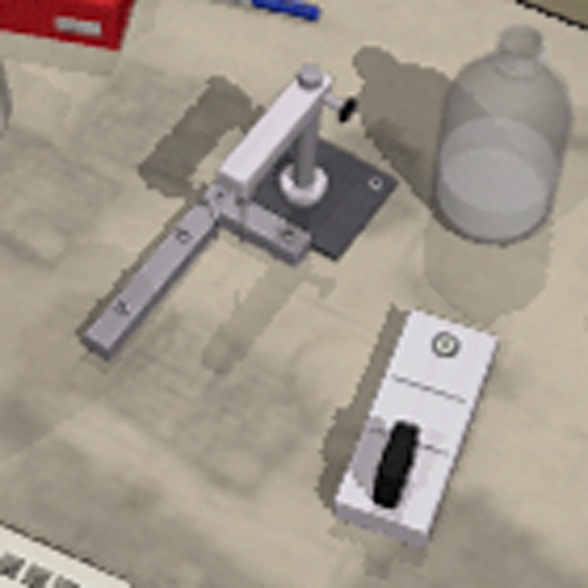

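The enlarged views confirm it. The silver block has its ringed well at the far end, scene crop (445,345), and a black grip near the rear, (397,465). The jig's inner corner opens toward the right and the robot. Now to measure.

```bash
python3 - <<'E'
from h import *
ct=eyes.calibration('top'); cs=eyes.calibration('scene')
T=lambda u,v:(u/5+280-.4,v/5+180-.4)
S=lambda u,v:(u/4.2+265-.4,v/4.2+205-.4)
t=cv2.imread('pics/top0.png'); g=t.astype(int)
m=((g.min(2)>195)&(g.max(2)-g.min(2)<25)).astype(np.uint8); 
for nm,f,L in [('top',T,ct),('scene',S,cs)]:
    if nm=='top': C=[(415,252),(517,240),(555,492),(457,505)]; w=(470,278); si=[(168,252),(152,462)]; bo=[(165,250),(270,253)]; so=[(137,250),(120,460)]
    else: C=[(410,312),(497,337),(423,532),(338,507)]; w=(446,345); si=[(225,222),(112,350)];bo=[(240,215),(302,252)]; so=[(205,195),(84,338)]
    P=np.array([onz(L,f(*c),.024)[:2] for c in C]); print(nm,'carrier',np.round(P,4).tolist())
    print(' centre',P.mean(0).round(4),'len',np.linalg.norm(P[0]-P[3]).round(4),np.linalg.norm(P[1]-P[2]).round(4),'wid',np.linalg.norm(P[0]-P[1]).round(4),np.linalg.norm(P[3]-P[2]).round(4))
    d=(P[0]+P[1]-P[2]-P[3]); print(' yaw',np.degrees(np.arctan2(d[1],d[0])).round(2))
    print(' well',onz(L,f(*w),.024)[:2].round(4))
    for k,E in [('sidein',si),('back',bo),('sideout',so)]:
        Q=np.array([onz(L,f(*c),.018)[:2] for c in E]); d=Q[1]-Q[0]; print(' ',k,Q.round(4).tolist(),np.degrees(np.arctan2(d[1],d[0])).round(1),np.linalg.norm(d).round(4))
    if nm=='top': gt=f(502,412),f(504,487)
for g in [(498,410),(510,483)]: print('grip top',onz(ct,T(*g),.066)[:2].round(4))
E
```

```text
top carrier [[0.627, -0.23], [0.6334, -0.2902], [0.4843, -0.3079], [0.4775, -0.251]]
 centre [ 0.5555 -0.2698] len 0.151 0.1501 wid 0.0605 0.0573
 yaw 7.39
 well [ 0.611  -0.2619]
  sidein [[0.6302, -0.0845], [0.5055, -0.0742]] 175.3 0.1251
  back [[0.6315, -0.0827], [0.6288, -0.1448]] -92.5 0.0621
  sideout [[0.6317, -0.0662], [0.5069, -0.0556]] 175.1 0.1252
scene carrier [[0.6255, -0.2309], [0.636, -0.2882], [0.4878, -0.3069], [0.4774, -0.2546]]
 centre [ 0.5567 -0.2701] len 0.1499 0.1494 wid 0.0582 0.0533
 yaw 8.13
 well [ 0.6143 -0.2621]
  sidein [[0.6322, -0.0895], [0.5082, -0.0756]] 173.6 0.1247
  back [[0.6423, -0.0955], [0.6362, -0.1461]] -96.8 0.0509
  sideout [[0.6451, -0.0667], [0.5071, -0.0552]] 175.2 0.1385
grip top [ 0.5269 -0.2728]
grip top [ 0.4852 -0.2785]
```

Call:
{"method": "jog_arm", "body": {"increments": [[[0, 0, 0.04, 7, 0.085], [0, 0, 0.08, 14, 0.085], [0, 0, 0.12, 21, 0.085], [0, 0, 0.16, 28, 0.085], [0.01, -0.02, 0.19, 28, 0.085], [0.03, -0.05, 0.2, 28, 0.085], [0.045, -0.085, 0.2, 28, 0.085], [0.06, -0.12, 0.2, 28, 0.085]]]}}

```text
time: 0.82
eef_pos: [0.2938, 0.5128, 0.4326]
orientation: [179.9, 0.1, -172.2]
ft_force: [0.9, -0.5, 0.1]
grip_width: 0.0849
```

```bash
python3 - <<'E'
from h import *
ct=eyes.calibration('top'); cs=eyes.calibration('scene')
s=env.get_state(); print(s['time'],s['eef_pos'],s['orientation'],s['qpos'])
# stand top: candidates in top & scene
for uv in [(190,258),(235,262),(250,300),(195,310)]: print(onz(ct,uv,.0).round(3),onz(ct,uv,.32).round(3))
print('two', two(ct,(236,262),cs,(222,196)))
E
```

```text
0.8167 [0.29382258 0.51279605 0.43257903] [ 1.79901550e+02  1.01691076e-01 -1.72152061e+02] [ 5.77819436e+01  2.65173713e+00  8.54833945e+01 -1.44619677e-02
  9.17240691e+01 -4.00665361e+01]
[0.554 0.286 0.   ] [0.506 0.205 0.32 ]
[0.54 0.15 0.  ] [0.495 0.095 0.32 ]
[0.427 0.103 0.   ] [0.403 0.057 0.32 ]
[0.399 0.266 0.   ] [0.381 0.189 0.32 ]
two (array([0.49777887, 0.09564883, 0.30047179]), np.float64(0.0005597118004999914))
```

Call:
{"method": "jog_arm", "body": {"increments": [[[0.015, -0.038, 0, 0, 0.085], [0.03, -0.076, 0, 0, 0.085], [0.045, -0.114, 0, 0, 0.085], [0.06, -0.152, 0, 0, 0.085], [0.075, -0.19, 0, 0, 0.085], [0.09, -0.228, 0, 0, 0.085], [0.105, -0.266, 0, 0, 0.085], [0.12, -0.304, 0, 0, 0.085]]]}}

```text
time: 1.48
eef_pos: [0.4132, 0.2075, 0.4312]
orientation: [180.0, 0.0, -172.2]
ft_force: [0.8, 0.2, 0.5]
grip_width: 0.0847
```

Call:
{"method": "jog_arm", "body": {"increments": [[[0.005, -0.04, 0, 0, 0.085], [0.01, -0.08, 0, 0, 0.085], [0.015, -0.12, 0, 0, 0.085], [0.02, -0.16, 0, 0, 0.085], [0.025, -0.2, 0, 0, 0.085], [0.03, -0.24, 0, 0, 0.085], [0.035, -0.28, -0.01, 0, 0.085], [0.04, -0.32, -0.02, 0, 0.085]]]}}

```text
time: 2.15
eef_pos: [0.4532, -0.1127, 0.4118]
orientation: [-180.0, 0.1, -172.2]
ft_force: [1.0, 0.4, 0.1]
grip_width: 0.085
```

Call:
{"method": "jog_arm", "body": {"increments": [[[0.01, -0.03, -0.02, 0, 0.085], [0.02, -0.06, -0.05, 0, 0.085], [0.03, -0.09, -0.08, 0, 0.085], [0.035, -0.12, -0.11, 0, 0.085], [0.04, -0.15, -0.14, 0, 0.085], [0.045, -0.16, -0.18, 0, 0.085], [0.045, -0.16, -0.21, 0, 0.085], [0.045, -0.16, -0.21, 0, 0.085]]]}}

```text
time: 2.82
eef_pos: [0.493, -0.2686, 0.192]
orientation: [179.4, -0.7, -172.3]
ft_force: [-1.2, 1.5, -1.2]
grip_width: 0.0849
```

```bash
python3 - <<'E'
from h import *
s=env.get_state(); print(s['time'],s['eef_pos'],s['orientation'],s['qpos'])
c=eyes.calibration('wrist'); im=eyes.capture('wrist'); cv2.imwrite('pics/w1.png',im); np.save('w1T.npy',c['T'])
cv2.imwrite('pics/s1.png',eyes.capture('scene'))
E
```

```text
2.8167 [ 0.49298993 -0.26864269  0.19202959] [ 179.43157087   -0.70957701 -172.31362916] [-3.11278960e+01  5.10619377e+00  1.07845571e+02 -1.96962283e-03
  6.79574058e+01 -1.28809993e+02]
```

View pics/w1.png

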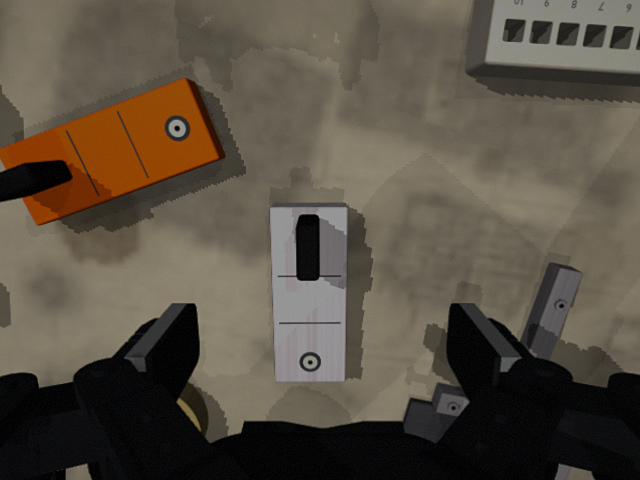

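View pics/s1.png

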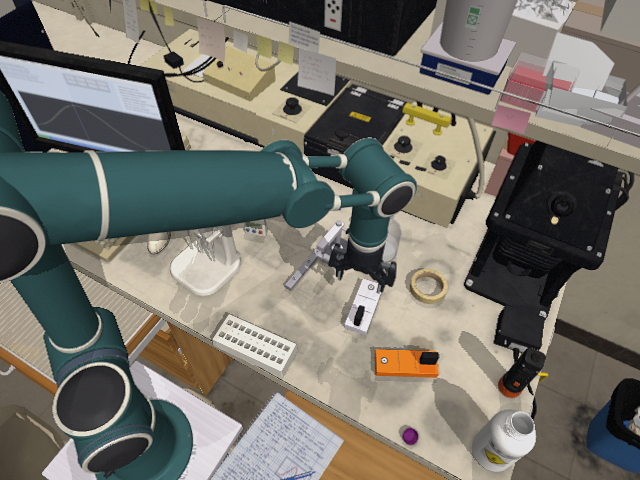

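The wrist view shows the silver carrier with its well at (310,362), grip top at about (308,218-280), rear edge at row 204 and front edge at row 381. Part of the side stop is at (553,310).

```bash
python3 - <<'E'
from h import *
c=eyes.calibration('wrist'); c['T']=np.load('w1T.npy')
im=cv2.imread('pics/w1.png'); 
cv2.imwrite('pics/w1c.png',cv2.resize(im[190:400,250:400],None,fx=2.8,fy=2.8))
C=[(345,381),(275,381),(271,207),(347,207)]
P=np.array([onz(c,q,.024)[:2] for q in C]); print(P.round(4).tolist(),P.mean(0))
d=P[0]+P[1]-P[2]-P[3]; print(np.degrees(np.arctan2(d[1],d[0])), [np.linalg.norm(P[i]-P[(i+1)%4]).round(4) for i in range(4)])
print('well',onz(c,(310,362),.024)[:2])
g=im.max(2).astype(int); m=(g[205:290,285:330]<35).astype(np.uint8)
n,l,s,ce=cv2.connectedComponentsWithStats(m); k=1+s[1:,4].argmax(); print(s[k],ce[k]+[285,205])
b=s[k]; print([onz(c,(285+b[0]+x,205+b[1]+2),.066)[:2].round(4) for x in (0,b[2]/2,b[2])])
print('side-out/in', [onz(c,q,.018)[:2].round(4) for q in [(581,269),(552,360),(552,265),(526,340)]])
s=env.get_state(); print(s['time'],s['eef_pos'],s['orientation'],s['ft_force'])
E
```

```text
[[0.6249, -0.2306], [0.6325, -0.2891], [0.4857, -0.3079], [0.4781, -0.2509]] [ 0.55528718 -0.26962744]
7.573232173655658 [np.float64(0.059), np.float64(0.148), np.float64(0.0575), np.float64(0.1483)]
well [ 0.61108957 -0.26214709]
[  11   10   24   65 1422] [307.46694796 247.14486639]
[array([ 0.4826, -0.287 ]), array([ 0.4815, -0.2792]), array([ 0.4805, -0.2713])]
side-out/in [array([ 0.5039, -0.057 ]), array([ 0.5858, -0.0584]), array([ 0.5037, -0.0809]), array([ 0.5706, -0.0849])]
2.9167 [ 0.49693917 -0.26984822  0.19980987] [ 179.82840842   -0.20183979 -172.23364634] [ 0.37989974 -0.25691638 -0.24450435]
```

View pics/w1c.png

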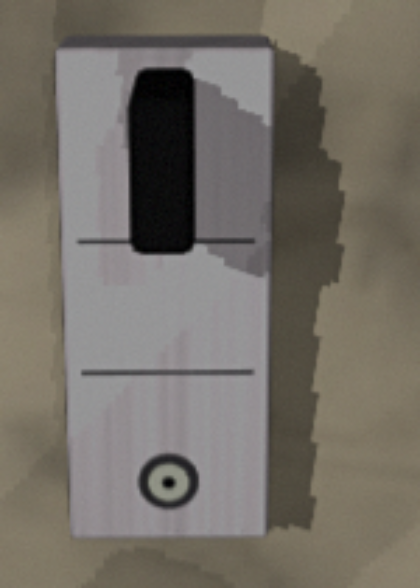

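Call:
{"method": "jog_arm", "body": {"increments": [[[0.009, -0.0055, -0.02, -0.3, 0.085], [0.009, -0.0055, -0.05, -0.3, 0.085], [0.009, -0.0055, -0.08, -0.3, 0.085], [0.009, -0.0055, -0.11, -0.3, 0.085], [0.009, -0.0055, -0.135, -0.3, 0.085], [0.009, -0.0055, -0.155, -0.3, 0.085], [0.009, -0.0055, -0.169, -0.3, 0.085], [0.009, -0.0055, -0.169, -0.3, 0.085]]], "squeeze": 60}}

```text
time: 3.58
eef_pos: [0.5076, -0.2754, 0.0325]
orientation: [180.0, -0.0, -172.4]
ft_force: [-1.2, -0.2, 0.1]
grip_width: 0.0848
```

Call:
{"method": "jog_arm", "body": {"increments": [[[0, 0, 0, 0, 0.0], [0, 0, 0, 0, 0.0], [0, 0, 0, 0, 0.0], [0, 0, 0, 0, 0.0], [0, 0, 0, 0, 0.0], [0, 0, 0, 0, 0.0], [0, 0, 0, 0, 0.0], [0, 0, 0, 0, 0.0]]], "squeeze": 60}}

```text
time: 4.25
eef_pos: [0.5079, -0.2764, 0.0334]
orientation: [-180.0, 0.1, -172.5]
ft_force: [-1.5, 1.3, 6.0]
grip_width: 0.0155
```

```bash
python3 - <<'E'
from h import *
s=env.get_state(); print(s['time'],s['eef_pos'],s['orientation'],s['ft_force'],s['ft_torque'],s['grip_width'])
c=eyes.calibration('wrist'); im=eyes.capture('wrist'); cv2.imwrite('pics/w2.png',im); np.save('w2T.npy',c['T'])
E
```

```text
4.25 [ 0.50787084 -0.2764164   0.03337573] [-1.79954923e+02  6.57637551e-02 -1.72518010e+02] [-1.47542614  1.25573387  5.9644274 ] [ 0.10290162  0.10139786 -0.01709111] 0.01548690952399641
```

View pics/w2.png

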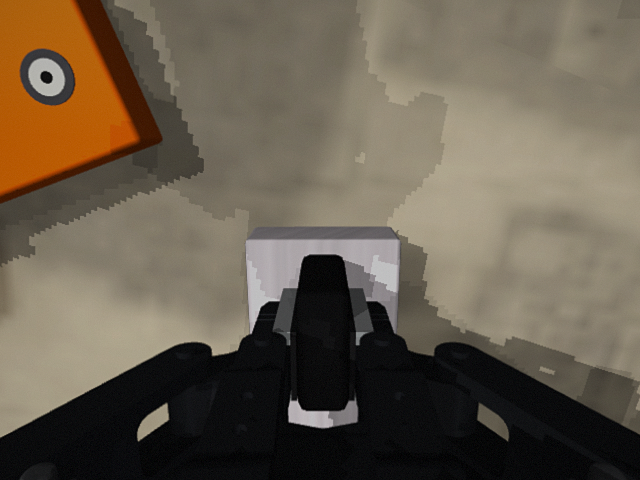

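```bash
python3 - <<'E'
import cv2
t=cv2.imread('pics/top0.png'); s=cv2.imread('pics/scene0.png')
cv2.imwrite('pics/tj.png',cv2.resize(t[218:278,296:346],None,fx=10,fy=10,interpolation=cv2.INTER_LINEAR))
cv2.imwrite('pics/sj.png',cv2.resize(s[240:295,280:345],None,fx=10,fy=10,interpolation=cv2.INTER_LINEAR))
E
```

```text
(no output)
```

View pics/tj.png

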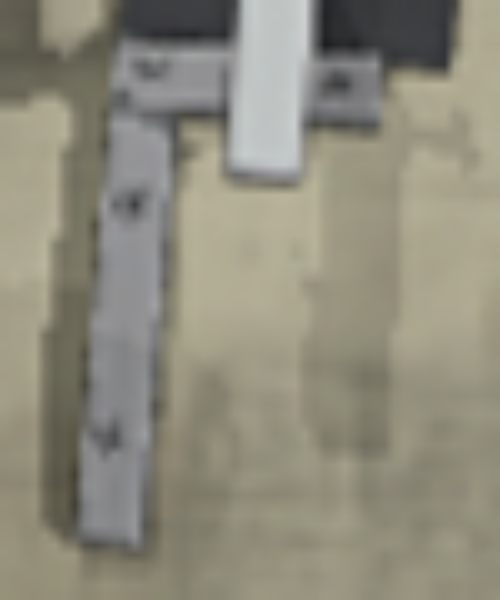

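View pics/sj.png

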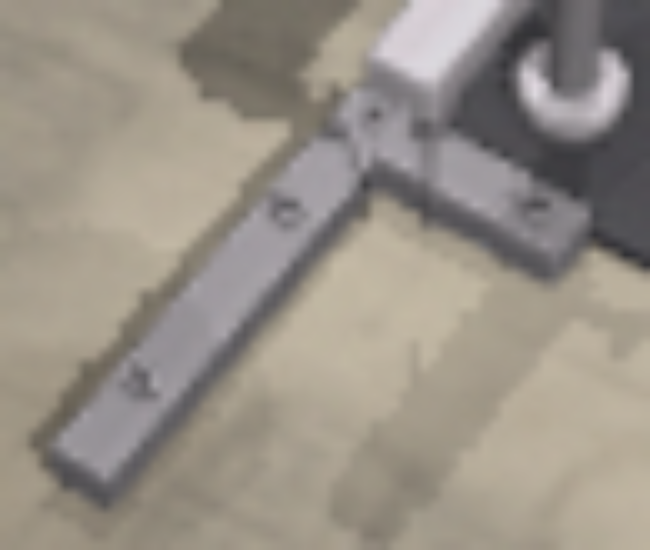

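```bash
python3 - <<'E'
from h import *
ct=eyes.calibration('top'); cs=eyes.calibration('scene')
T=lambda u,v:(u/10+296-.45,v/10+218-.45)
S=lambda u,v:(u/10+280-.45,v/10+240-.45)
for c,f,E in [(ct,T,[((172,120),(145,543)),((108,120),(80,540)),((175,113),(380,124)),((122,40),(382,57)),((80,540),(145,543))]),(cs,S,[((362,178),(105,478)),((330,130),(52,445)),((372,155),(550,250)),((430,130),(590,212)),((52,445),(105,478))])]:
    for a,b in E:
        A,B=onz(c,f(*a),.018)[:2],onz(c,f(*b),.018)[:2]; d=B-A; print(A.round(4),B.round(4),np.degrees(np.arctan2(d[1],d[0])).round(2),np.linalg.norm(d).round(4))
# predict arm ends for check
print()
for th in (-4.5,-5.5):
  for co in [(0.632,-0.0855)]:
    r=np.radians(th);R=np.array([[np.cos(r),-np.sin(r)],[np.sin(r),np.cos(r)]])
    for P in [(-.13,0,.018),(-.13,.02,.018),(0,-.06,.018),(.02,-.06,.018),(-.038,-.041,.125),(-.038,-.019,.125),(-.038,-.041,.105)]:
        w=np.r_[R@np.array(P[:2])+co,P[2]]; a=proj(ct,w);b=proj(cs,w); print(th,P,((a-[296,218]+.45)*10).round(0),((b-[280,240]+.45)*10).round(0))
E
```

```text
[ 0.6316 -0.0832] [ 0.506  -0.0744] 176.0 0.126
[ 0.6319 -0.0642] [ 0.5071 -0.0554] 175.95 0.1251
[ 0.6337 -0.0841] [ 0.6295 -0.1446] -93.94 0.0607
[ 0.656  -0.0685] [ 0.6497 -0.1455] -94.65 0.0772
[ 0.5071 -0.0554] [ 0.506  -0.0744] -93.35 0.019
[ 0.6291 -0.0834] [ 0.5082 -0.0718] 174.52 0.1215
[ 0.6392 -0.0672] [ 0.51   -0.0539] 174.09 0.1299
[ 0.6375 -0.0819] [ 0.6337 -0.1412] -93.69 0.0594
[ 0.6533 -0.092 ] [ 0.6507 -0.1449] -92.84 0.053
[ 0.51   -0.0539] [ 0.5082 -0.0718] -95.93 0.018

-4.5 (-0.13, 0, 0.018) [148. 555.] [105. 499.]
-4.5 (-0.13, 0.02, 0.018) [ 80. 551.] [ 45. 464.]
-4.5 (0, -0.06, 0.018) [382. 131.] [552. 272.]
-4.5 (0.02, -0.06, 0.018) [387.  65.] [590. 224.]
-4.5 (-0.038, -0.041, 0.125) [305. 188.] [428. 106.]
-4.5 (-0.038, -0.019, 0.125) [225. 183.] [357.  67.]
-4.5 (-0.038, -0.041, 0.105) [306. 201.] [426. 151.]
-5.5 (-0.13, 0, 0.018) [140. 555.] [ 98. 495.]
-5.5 (-0.13, 0.02, 0.018) [ 72. 549.] [ 39. 459.]
-5.5 (0, -0.06, 0.018) [382. 135.] [550. 275.]
-5.5 (0.02, -0.06, 0.018) [388.  69.] [589. 227.]
-5.5 (-0.038, -0.041, 0.125) [302. 191.] [424. 106.]
-5.5 (-0.038, -0.019, 0.125) [223. 184.] [354.  67.]
-5.5 (-0.038, -0.041, 0.105) [303. 204.] [423. 151.]
```

Call:
{"method": "jog_arm", "body": {"increments": [[[-0.015, 0.01, 0.001, -1, 0.0], [-0.03, 0.03, 0.001, -3, 0.0], [-0.045, 0.055, 0.001, -6, 0.0], [-0.049, 0.08, 0.001, -9, 0.0], [-0.049, 0.105, 0.001, -11, 0.0], [-0.049, 0.13, 0.001, -12, 0.0], [-0.049, 0.152, 0.001, -12, 0.0], [-0.049, 0.165, 0.001, -12, 0.0]]], "squeeze": 90}}

```text
time: 4.97
eef_pos: [0.4581, -0.1098, 0.0335]
orientation: [-180.0, 0.0, 175.5]
ft_force: [0.2, -1.5, 0.4]
grip_width: 0.0149
```

```bash
python3 - <<'E'
from h import *
for n in ['wrist','scene','top']: cv2.imwrite(f'pics/{n}3.png',eyes.capture(n))
s=env.get_state(); print(s['time'],s['eef_pos'],s['orientation'],s['ft_force'],s['ft_torque'],s['grip_width'])
t=cv2.imread('pics/top3.png'); cv2.imwrite('pics/t3c.png',cv2.resize(t[200:290,290:400],None,fx=6,fy=6))
t=cv2.imread('pics/scene3.png'); cv2.imwrite('pics/s3c.png',cv2.resize(t[210:330,250:400],None,fx=5,fy=5))
E
```

```text
5.1167 [ 0.45828057 -0.11018293  0.0334867 ] [1.79971381e+02 6.81841770e-03 1.75596442e+02] [-0.00671131  2.09583902  1.76975566] [ 0.38567481 -0.05475561  0.12821432] 0.01479767428492347
```

View pics/t3c.png

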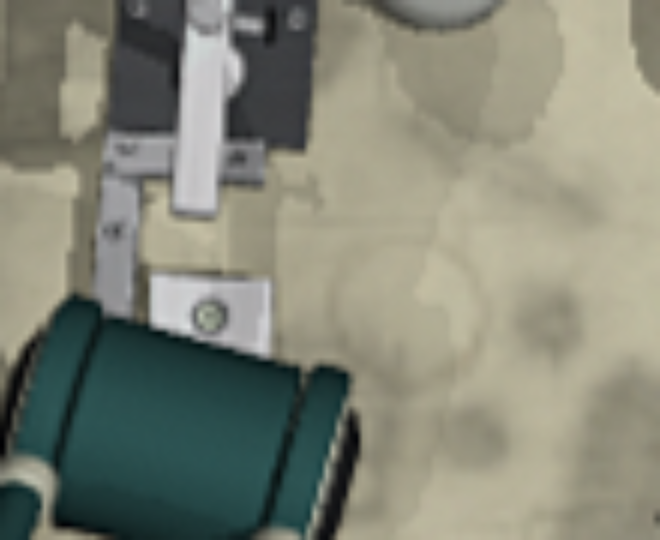

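View pics/s3c.png

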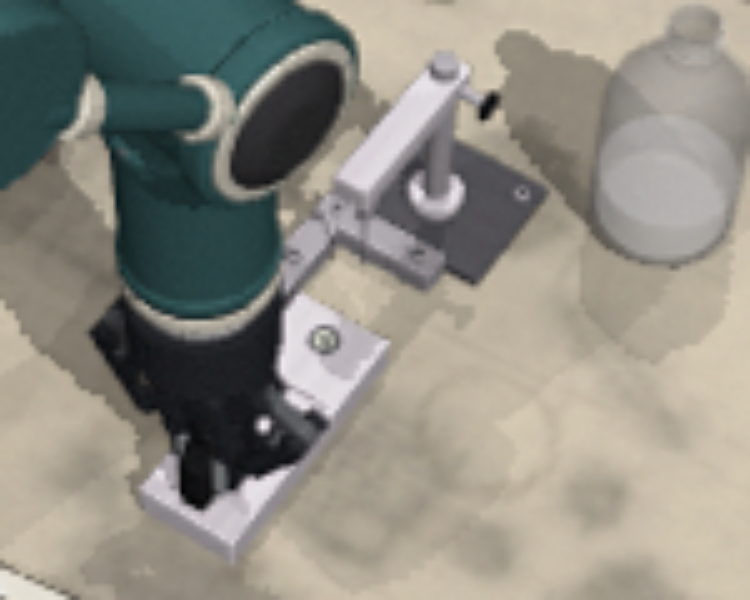

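View pics/wrist3.png

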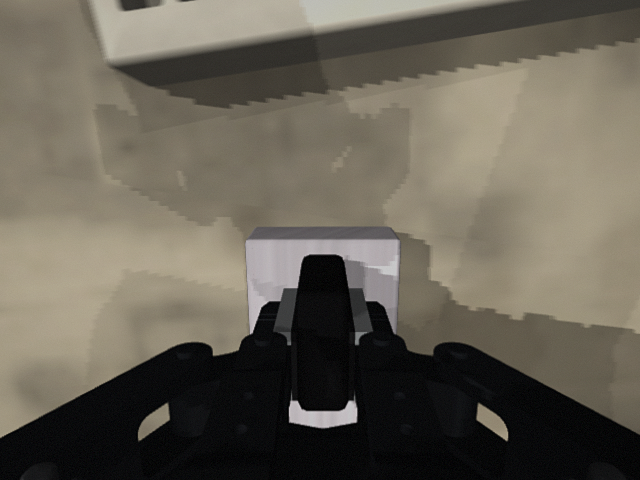

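The carrier is staged. In the top crop its front edge, (150,275)-(270,281), is parallel to the back stop's edge. The forward gap is about 47 mm and the side gap about 8 mm. The arm is clear of the needle, so I'll advance with the side gap kept open.

Call:
{"method": "jog_arm", "body": {"increments": [[[0.006, -0.0005, 0, 0, 0.0], [0.013, -0.001, 0, 0, 0.0], [0.02, -0.0015, 0, 0, 0.0], [0.027, -0.002, 0, 0, 0.0], [0.032, -0.0025, 0, 0, 0.0], [0.036, -0.003, 0, 0, 0.0], [0.039, -0.003, 0, 0, 0.0], [0.039, -0.003, 0, 0, 0.0]]]}}

```text
time: 5.78
eef_pos: [0.4976, -0.1155, 0.0334]
orientation: [-180.0, -0.0, 175.4]
ft_force: [-1.8, -0.8, 3.6]
grip_width: 0.0145
```

Call:
{"method": "jog_arm", "body": {"increments": [[[0.0, 0.001, 0, 0, 0.0], [0.0, 0.002, 0, 0, 0.0], [0.0, 0.003, 0, 0, 0.0], [0.0, 0.004, 0, 0, 0.0], [0.0, 0.004, 0, 0, 0.0]]]}}

```text
time: 6.2
eef_pos: [0.4976, -0.1102, 0.0335]
orientation: [-180.0, 0.0, 175.5]
ft_force: [0.5, -1.8, 3.1]
grip_width: 0.0152
```

```bash
python3 - <<'E'
from h import *
for n in ['scene','top']: cv2.imwrite(f'pics/{n}4.png',eyes.capture(n))
s=env.get_state(); print(s['time'],s['eef_pos'],s['orientation'],s['ft_force'],s['ft_torque'],s['grip_width'])
t=cv2.imread('pics/top4.png'); a=cv2.resize(t[210:270,300:350],None,fx=8,fy=8)
t=cv2.imread('pics/scene4.png'); b=cv2.resize(t[230:300,295:345],None,fx=480/70,fy=480/70); cv2.imwrite('pics/c4.png',np.hstack([a,b]))
E
```

```text
6.3 [ 0.49753787 -0.11017837  0.03344367] [-1.79984172e+02  4.17077176e-02  1.75500303e+02] [ 1.10173772 -2.37480171  2.5757468 ] [-0.53276472 -0.11654085 -0.09013621] 0.015003578478611756
```

View pics/c4.png

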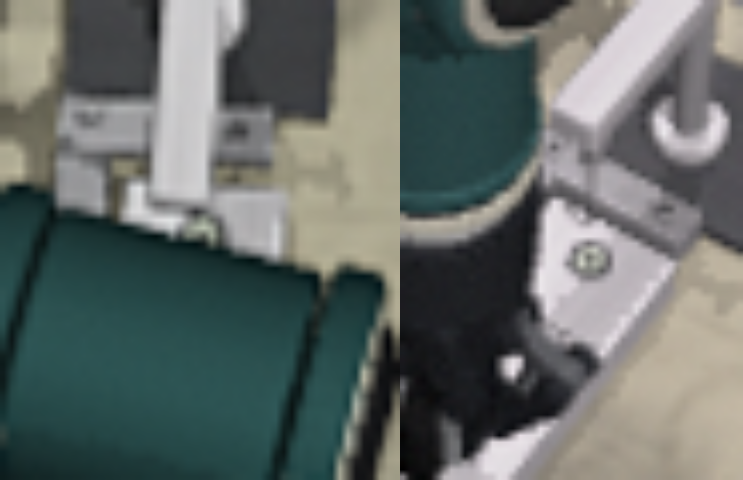

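The remaining gaps are about 9 mm to the back stop and about 4 mm to the side stop, and the needle is clear. I'll now close in small steps while watching the force.

Call:
{"method": "jog_arm", "body": {"increments": [[[0.002, 0, 0, 0, 0.0], [0.004, 0, 0, 0, 0.0], [0.0055, 0, 0, 0, 0.0], [0.007, -0.0005, 0, 0, 0.0], [0.007, -0.0005, 0, 0, 0.0]]]}}

```text
time: 6.72
eef_pos: [0.503, -0.1099, 0.0335]
orientation: [179.9, -0.2, 175.5]
ft_force: [-4.6, 0.8, 8.7]
grip_width: 0.0147
```

Call:
{"method": "jog_arm", "body": {"increments": [[[0.0005, 0, 0, 0, 0.0], [0.001, 0, 0, 0, 0.0], [0.0015, 0, 0, 0, 0.0], [0.0015, 0, 0, 0, 0.0]]]}}

```text
time: 7.05
eef_pos: [0.5042, -0.1099, 0.0334]
orientation: [180.0, -0.2, 175.5]
ft_force: [-5.0, 0.7, 8.7]
grip_width: 0.0145
```

Call:
{"method": "jog_arm", "body": {"increments": [[[0.0005, 0, 0, 0, 0.0], [0.001, 0, 0, 0, 0.0], [0.0015, 0, 0, 0, 0.0], [0.0015, 0, 0, 0, 0.0]]]}}

```text
time: 7.38
eef_pos: [0.5057, -0.1099, 0.0335]
orientation: [180.0, -0.2, 175.5]
ft_force: [-6.2, -0.9, 9.2]
grip_width: 0.0145
```

Call:
{"method": "jog_arm", "body": {"increments": [[[0.0005, 0, 0, 0, 0.0], [0.001, 0, 0, 0, 0.0], [0.0015, 0, 0, 0, 0.0], [0.0015, 0, 0, 0, 0.0]]]}}

```text
time: 7.72
eef_pos: [0.5072, -0.1099, 0.0334]
orientation: [180.0, -0.2, 175.5]
ft_force: [-5.1, -0.4, 8.9]
grip_width: 0.0151
```

```bash
python3 - <<'E'
from h import *
for n in ['scene','top']: cv2.imwrite(f'pics/{n}5.png',eyes.capture(n))
s=env.get_state(); print(s['time'],s['eef_pos'],s['orientation'],s['ft_force'],s['ft_torque'],s['grip_width'])
t=cv2.imread('pics/top5.png'); a=cv2.resize(t[210:270,300:350],None,fx=8,fy=8)
t=cv2.imread('pics/scene5.png'); b=cv2.resize(t[230:300,295:345],None,fx=480/70,fy=480/70); cv2.imwrite('pics/c5.png',np.hstack([a,b]))
E
```

```text
7.8167 [ 0.50718777 -0.1099131   0.03344048] [179.95717958  -0.18922778 175.50475488] [-5.54674106  1.44545951  9.11085876] [-0.23669997  0.53664831 -0.04501013] 0.014639216109647987
```

View pics/c5.png

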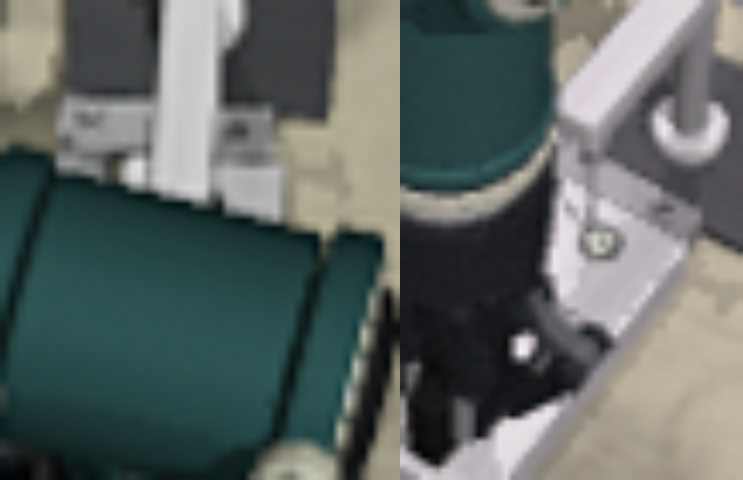

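Call:
{"method": "jog_arm", "body": {"increments": [[[0.0005, 0, 0, 0, 0.0], [0.001, 0, 0, 0, 0.0], [0.0015, 0, 0, 0, 0.0], [0.0015, 0, 0, 0, 0.0]]]}}

```text
time: 8.15
eef_pos: [0.5079, -0.1099, 0.0334]
orientation: [180.0, -0.3, 175.5]
ft_force: [-8.7, -0.3, 11.8]
grip_width: 0.0148
```

Call:
{"method": "jog_arm", "body": {"increments": [[[0.0005, 0, 0, 0, 0.0], [0.001, 0, 0, 0, 0.0], [0.001, 0, 0, 0, 0.0]]]}}

```text
time: 8.4
eef_pos: [0.5079, -0.1099, 0.0334]
orientation: [180.0, -0.4, 175.5]
ft_force: [-12.1, -1.2, 14.8]
grip_width: 0.0146
```

The back stop is touched: the TCP halted at x=0.5079 with Fx -12 N. Now the side.

Call:
{"method": "jog_arm", "body": {"increments": [[[0, 0.0007, 0, 0, 0.0], [0, 0.0014, 0, 0, 0.0], [0, 0.002, 0, 0, 0.0], [0, 0.0025, 0, 0, 0.0], [0, 0.0025, 0, 0, 0.0]]]}}

```text
time: 8.82
eef_pos: [0.5082, -0.1087, 0.0334]
orientation: [-179.9, -0.3, 175.5]
ft_force: [-10.2, -6.4, 12.0]
grip_width: 0.0149
```

Call:
{"method": "jog_arm", "body": {"increments": [[[0, 0.0005, 0, 0, 0.0], [0, 0.001, 0, 0, 0.0], [0, 0.0015, 0, 0, 0.0], [0, 0.0015, 0, 0, 0.0]]]}}

```text
time: 9.15
eef_pos: [0.5082, -0.1078, 0.0334]
orientation: [-179.9, -0.3, 175.5]
ft_force: [-11.5, -8.1, 13.0]
grip_width: 0.0145
```

Call:
{"method": "jog_arm", "body": {"increments": [[[0, 0.0005, 0, 0, 0.0], [0, 0.001, 0, 0, 0.0], [0, 0.0015, 0, 0, 0.0], [0, 0.0015, 0, 0, 0.0]]]}}

```text
time: 9.48
eef_pos: [0.5084, -0.1063, 0.0335]
orientation: [-179.9, -0.3, 175.5]
ft_force: [-10.7, -8.0, 11.4]
grip_width: 0.0147
```

Call:
{"method": "jog_arm", "body": {"increments": [[[0, 0.0005, 0, 0, 0.0], [0, 0.001, 0, 0, 0.0], [0, 0.0015, 0, 0, 0.0], [0, 0.0015, 0, 0, 0.0]]]}}

```text
time: 9.82
eef_pos: [0.5085, -0.1048, 0.0335]
orientation: [-179.9, -0.3, 175.5]
ft_force: [-10.9, -8.4, 11.5]
grip_width: 0.0149
```

Call:
{"method": "jog_arm", "body": {"increments": [[[0, 0.0005, 0, 0, 0.0], [0, 0.001, 0, 0, 0.0], [0, 0.001, 0, 0, 0.0]]]}}

```text
time: 10.07
eef_pos: [0.5086, -0.1037, 0.0335]
orientation: [-179.9, -0.3, 175.4]
ft_force: [-9.7, -7.4, 10.8]
grip_width: 0.0144
```

```bash
python3 - <<'E'
from h import *
for n in ['scene','top']: cv2.imwrite(f'pics/{n}6.png',eyes.capture(n))
s=env.get_state(); print(s['time'],s['eef_pos'],s['orientation'],s['ft_force'],s['ft_torque'],s['grip_width'])
t=cv2.imread('pics/top6.png'); a=cv2.resize(t[210:270,300:350],None,fx=8,fy=8)
t=cv2.imread('pics/scene6.png'); b=cv2.resize(t[230:300,295:345],None,fx=480/70,fy=480/70); cv2.imwrite('pics/c6.png',np.hstack([a,b]))
E
```

```text
10.1667 [ 0.50862618 -0.1037407   0.03346815] [-179.90060165   -0.28527711  175.4469405 ] [-10.7895338  -8.2807053  10.8876918] [-1.37912857  1.02791162 -0.6499904 ] 0.014893578919571633
```

View pics/c6.png

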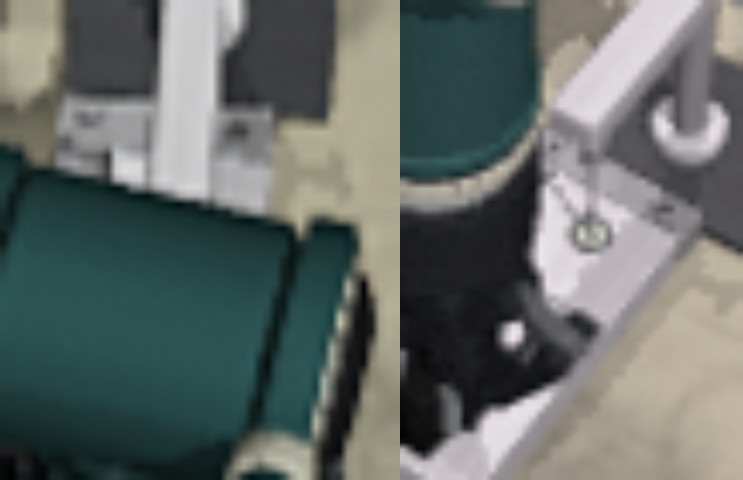

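Call:
{"method": "jog_arm", "body": {"increments": [[[0, 0.0005, 0, 0, 0.0], [0, 0.001, 0, 0, 0.0], [0, 0.0015, 0, 0, 0.0], [0, 0.0015, 0, 0, 0.0]]]}}

```text
time: 10.5
eef_pos: [0.5087, -0.1034, 0.0335]
orientation: [-179.8, -0.3, 175.5]
ft_force: [-9.8, -12.6, 10.3]
grip_width: 0.0148
```

Call:
{"method": "jog_arm", "body": {"increments": [[[0, 0.0005, 0, 0, 0.0], [0, 0.001, 0, 0, 0.0], [0, 0.001, 0, 0, 0.0]]]}}

```text
time: 10.75
eef_pos: [0.5087, -0.1033, 0.0336]
orientation: [-179.7, -0.3, 175.5]
ft_force: [-10.9, -15.6, 10.3]
grip_width: 0.015
```

```bash
python3 - <<'E'
from h import *
s=env.get_state(); print(s['time'],s['eef_pos'],s['orientation'],s['ft_force'],s['ft_torque'],s['grip_width'])
E
```

```text
10.75 [ 0.50865983 -0.10326779  0.0335876 ] [-179.70711613   -0.26058231  175.50480863] [-10.92049002 -15.63212501  10.26785011] [-2.74313624  1.16883875 -0.71785914] 0.014978388006702958
```

Call:
{"method": "jog_arm", "body": {"increments": [[[0.0005, 0.0005, 0, 0.3, 0.0], [0.001, 0.001, 0, 0.6, 0.0], [0.001, 0.001, 0, 0.6, 0.0], [0.001, 0.001, 0, 0.6, 0.0]]]}}

```text
time: 11.08
eef_pos: [0.5087, -0.1032, 0.0336]
orientation: [-179.6, -0.4, 176.0]
ft_force: [-13.7, -20.3, 14.2]
grip_width: 0.0149
```

```bash
cat > st.py <<'E'
from h import *
s=env.get_state(); print(s['time'],s['eef_pos'].round(5),s['orientation'].round(3),s['ft_force'].round(2),s['ft_torque'].round(3),s['grip_width'])
E
python3 st.py
```

```text
11.0833 [ 0.50868 -0.1032   0.03364] [-179.649   -0.369  176.033] [-13.65 -20.29  14.24] [-3.431  1.656 -1.321] 0.014883359845399898
```

Call:
{"method": "jog_arm", "body": {"increments": [[[0.0, 0.0, 0, 0.3, 0.0], [0.0, 0.0, 0, 0.6, 0.0], [0.0, 0.0, 0, 0.6, 0.0], [0.0, 0.0, 0, 0.6, 0.0]]]}}

```text
time: 11.42
eef_pos: [0.5087, -0.1032, 0.0336]
orientation: [-179.7, -0.4, 176.5]
ft_force: [-14.7, -21.4, 12.5]
grip_width: 0.0148
```

```bash
python3 st.py
```

```text
11.4167 [ 0.50865 -0.10322  0.03362] [-179.676   -0.368  176.538] [-14.73 -21.41  12.52] [-3.454  1.625 -1.747] 0.014815939316109299
```

```bash
python3 - <<'E'
from h import *
for n in ['scene','top']: cv2.imwrite(f'pics/{n}7.png',eyes.capture(n))
o=[]
for k in (6,7):
    t=cv2.imread(f'pics/scene{k}.png'); o.append(cv2.resize(t[250:325,285:350],None,fx=6,fy=6,interpolation=cv2.INTER_CUBIC))
cv2.imwrite('pics/c7.png',np.hstack(o))
o=[]
for k in (6,7):
    t=cv2.imread(f'pics/top{k}.png'); o.append(cv2.resize(t[215:245,300:340],None,fx=9,fy=9,interpolation=cv2.INTER_CUBIC))
cv2.imwrite('pics/d7.png',np.hstack(o))
E
```

```text
(no output)
```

View pics/c7.png

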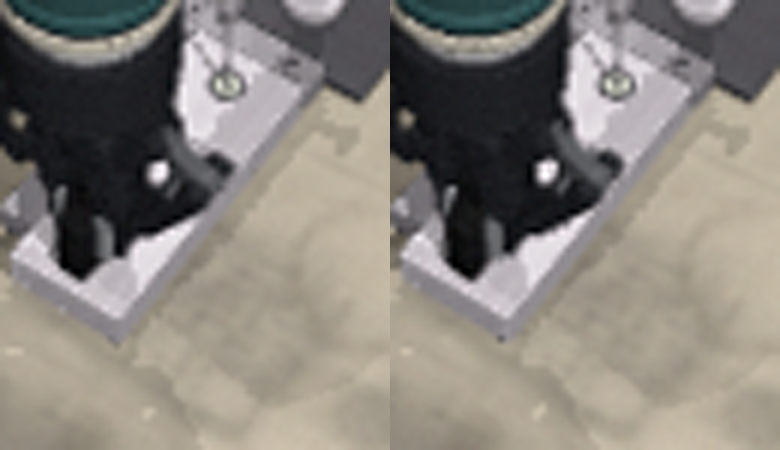

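View pics/d7.png

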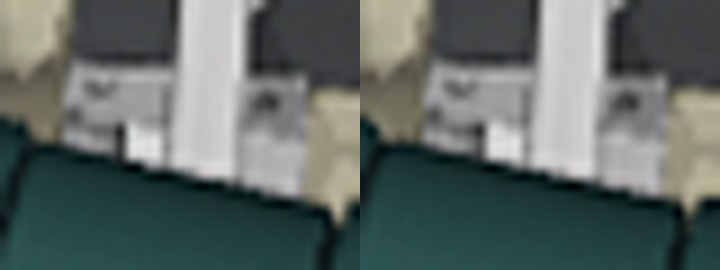

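Call:
{"method": "jog_arm", "body": {"increments": [[[0.0, 0.0, 0, 0.3, 0.0], [0.0, 0.0, 0, 0.6, 0.0], [0.0, 0.0, 0, 0.6, 0.0], [0.0, 0.0, 0, 0.6, 0.0]]]}}

```text
time: 11.85
eef_pos: [0.5086, -0.1032, 0.0336]
orientation: [-179.7, -0.4, 177.1]
ft_force: [-15.7, -19.8, 13.1]
grip_width: 0.0147
```

```bash
python3 st.py; python3 - <<'E'
from h import *
for n in ['scene','top']: cv2.imwrite(f'pics/{n}8.png',eyes.capture(n))
# right top edge of carrier in scene: dark side face / bright table bottom edge; profile along direction normal to edge
c=eyes.calibration('scene')
r=np.radians(-4.5);R=np.array([[np.cos(r),-np.sin(r)],[np.sin(r),np.cos(r)]]); co=np.array([.635,-.083])
for k in (6,7,8):
    g=cv2.GaussianBlur(cv2.imread(f'pics/scene{k}.png')[:,:,2].astype(np.float32),(0,0),.6); L=[]
    for xj in np.arange(-.14,-.03,.005):
        ys=np.arange(-.052,-.075,-.0002); vals=[]
        pts=np.array([proj(c,np.r_[R@np.array([xj,y])+co,.024]) for y in ys],np.float32)
        v=cv2.remap(g,pts[:,0].reshape(1,-1),pts[:,1].reshape(1,-1),cv2.INTER_LINEAR)[0]
        d=np.gradient(cv2.GaussianBlur(v.reshape(1,-1),(0,0),5)[0]); i=d[3:-3].argmin()+3; L.append((xj,ys[i],d[i]))
    L=np.array(L); ok=L[:,2]<np.median(L[:,2])*.4
    p=np.polyfit(L[ok,0],L[ok,1],1)
    for _ in range(4):
        e=abs(L[:,1]-np.polyval(p,L[:,0])); o2=ok&(e<max(.001,1.5*np.median(e[ok]))); p=np.polyfit(L[o2,0],L[o2,1],1)
    print(k,'slope deg',np.degrees(p[0]).round(2),'y at -75',(np.polyval(p,-.075)*1e3).round(2),o2.sum(),'scatter',(abs(L[o2,1]-np.polyval(p,L[o2,0])).mean()*1e3).round(2))
E
```

```text
11.85 [ 0.50864 -0.1032   0.03363] [-179.697   -0.371  177.069] [-15.71 -19.84  13.08] [-3.465  1.691 -2.137] 0.014690789916728586
6 slope deg -0.54 y at -75 -61.0 15 scatter 0.27
7 slope deg -0.4 y at -75 -60.52 16 scatter 0.29
8 slope deg -0.38 y at -75 -60.49 16 scatter 0.31
```

Call:
{"method": "jog_arm", "body": {"increments": [[[0.0005, 0.0005, 0, -0.3, 0.0], [0.001, 0.001, 0, -0.6, 0.0], [0.0015, 0.001, 0, -0.9, 0.0], [0.002, 0.001, 0, -0.9, 0.0], [0.002, 0.001, 0, -0.9, 0.0], [0.002, 0.001, 0, -0.9, 0.0]]]}}

```text
time: 12.45
eef_pos: [0.5083, -0.1031, 0.0337]
orientation: [-179.6, -0.7, 176.4]
ft_force: [-21.9, -23.8, 20.6]
grip_width: 0.0147
```

```bash
python3 st.py; python3 - <<'E'
from h import *
for n in ['scene','top']: cv2.imwrite(f'pics/{n}9.png',eyes.capture(n))
c=eyes.calibration('scene')
r=np.radians(-4.5);R=np.array([[np.cos(r),-np.sin(r)],[np.sin(r),np.cos(r)]]); co=np.array([.635,-.083])
for k in (8,9):
    g=cv2.GaussianBlur(cv2.imread(f'pics/scene{k}.png')[:,:,2].astype(np.float32),(0,0),.6); L=[]
    for xj in np.arange(-.14,-.03,.005):
        ys=np.arange(-.052,-.075,-.0002)
        pts=np.array([proj(c,np.r_[R@np.array([xj,y])+co,.024]) for y in ys],np.float32)
        v=cv2.remap(g,pts[:,0].reshape(1,-1),pts[:,1].reshape(1,-1),cv2.INTER_LINEAR)[0]
        d=np.gradient(cv2.GaussianBlur(v.reshape(1,-1),(0,0),5)[0]); i=d[3:-3].argmin()+3; L.append((xj,ys[i],d[i]))
    L=np.array(L); ok=L[:,2]<np.median(L[:,2])*.4
    p=np.polyfit(L[ok,0],L[ok,1],1)
    for _ in range(4):
        e=abs(L[:,1]-np.polyval(p,L[:,0])); o2=ok&(e<max(.001,1.5*np.median(e[ok]))); p=np.polyfit(L[o2,0],L[o2,1],1)
    print(k,np.degrees(p[0]).round(2),(np.polyval(p,-.075)*1e3).round(2))
t=cv2.imread('pics/top9.png'); a=cv2.resize(t[212:252,300:345],None,fx=8.5,fy=8.5,interpolation=cv2.INTER_CUBIC)
t=cv2.imread('pics/scene9.png'); b=cv2.resize(t[245:320,285:350],None,fx=340/75,fy=340/75,interpolation=cv2.INTER_CUBIC); cv2.imwrite('pics/c9.png',np.hstack([a,b]))
w=eyes.capture('wrist'); cv2.imwrite('pics/w9.png',w)
E
```

```text
12.45 [ 0.50834 -0.10307  0.03368] [-179.562   -0.651  176.425] [-21.86 -23.75  20.61] [-3.843  2.761 -0.961] 0.014729421783142817
8 -0.38 -60.49
9 -0.44 -60.43
```

View pics/c9.png

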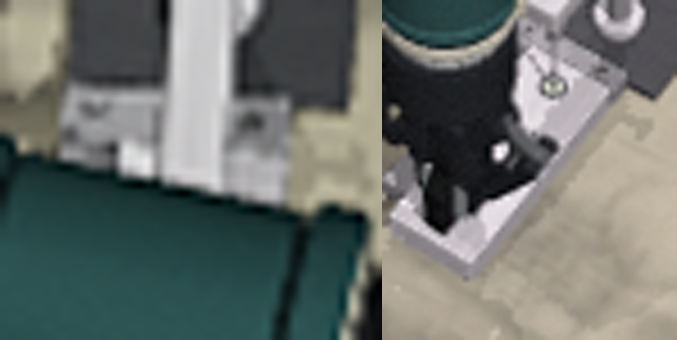

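View pics/w9.png

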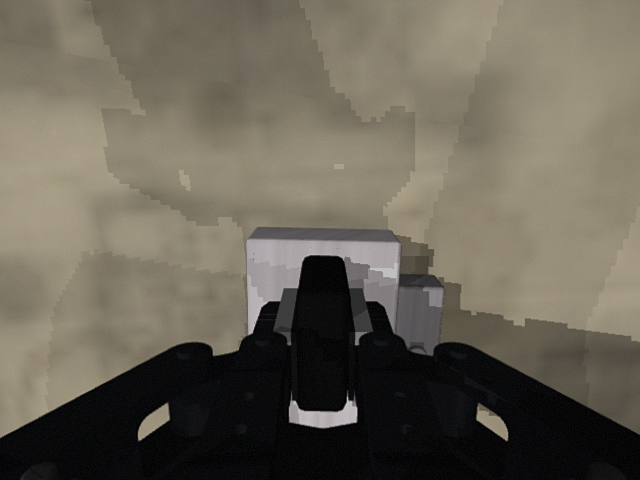

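Call:
{"method": "jog_arm", "body": {"increments": [[[0, 0, 0, 0, 0.0], [0, 0, 0, 0, 0.0], [0, 0, 0, 0, 0.0], [0, 0, 0, 0, 0.0], [0, 0, 0, 0, 0.0], [0, 0, 0, 0, 0.0], [0, 0, 0, 0, 0.0], [0, 0, 0, 0, 0.0]]]}}

```text
time: 13.27
eef_pos: [0.5083, -0.1031, 0.0337]
orientation: [-179.6, -0.6, 176.4]
ft_force: [-21.0, -23.2, 20.9]
grip_width: 0.015
```

```bash
python3 st.py; python3 - <<'E'
from h import *
c=eyes.calibration('scene'); t=eyes.capture('scene')
r=np.radians(-4.5);R=np.array([[np.cos(r),-np.sin(r)],[np.sin(r),np.cos(r)]])
x=cv2.resize(t[235:275,310:350],None,fx=14,fy=14,interpolation=cv2.INTER_CUBIC); cv2.imwrite('pics/c10.png',x)
for co in [(.635,-.083)]:
  for P in [(-.02,-.03,.024),(-.02,-.03,.032)]:
    w=np.r_[R@np.array(P[:2])+co,P[2]]; print(((proj(c,w)-[310,235]+.5)*14).round(0))
cv2.imwrite('pics/s10.png',t)
E
```

```text
13.2667 [ 0.50833 -0.10307  0.03368] [-179.562   -0.647  176.423] [-21.03 -23.24  20.91] [-3.878  2.76  -1.001] 0.014996861013264754
[170. 418.]
[170. 395.]
```

View pics/c10.png

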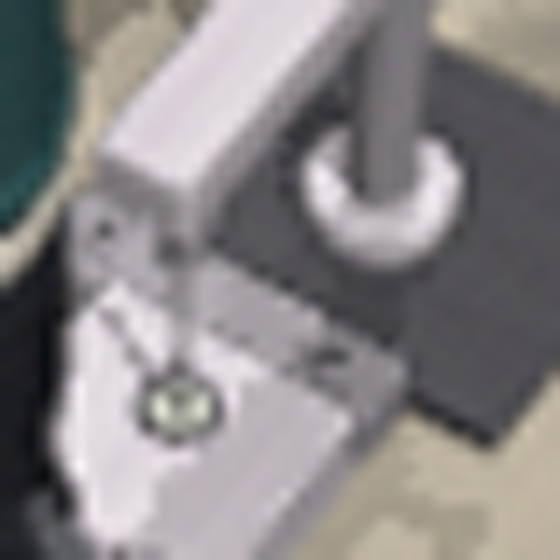

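View pics/s10.png

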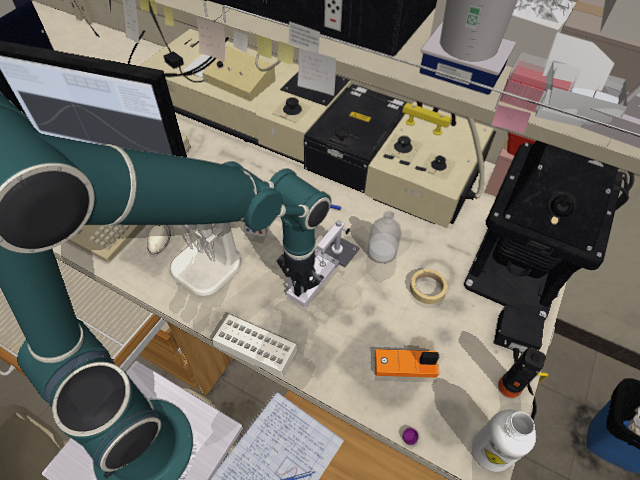

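Everything is steady, so I'm handing in.

```bash
python3 - <<'E'
from bench import env
print(env.close_job()); 
E
```

```text
the job is handed in; nothing more can be done
None
```

The silver carrier is in the corner jig, ringed well foremost under the needle, still gripped and pushed against both stops. I handed the job in at about 13.3 s of the 48 s allowed.

I took the arm over the pipette stand, gripped the carrier by its black grip and slid it along the worktop, turning it to match the jig. Then I moved it in beside the side stop, pressed it on the back stop, then the side stop, and trimmed its yaw.

**Last checks**
- **Push:** it held steady over the last 0.8 s, with about 21 N toward the back stop, 23 N toward the side stop and 21 N down.
- **Needle:** the pictures show the well under the needle tip, with nothing touching it. I did not measure the gap itself.
- **Other things:** the bottle, tape and orange look-alike show no visible change. The arm hides the timer in the last view, so I could not check that one.
- **Yaw:** the carrier's edge in the scene view differed by about 0.4° from my jig estimate. That is within the error of the estimate, and the edge stopped turning when I twisted further, so I take it as flush.
- **Flatness:** the wrist leans about 0.65° under the push. I did not measure the carrier's tilt directly. The forces put the pressure well inside its underside, so I take it as flat.

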